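Pin and hold a clamshell board test jig

ROBOT

A 6-joint arm with a two-finger parallel gripper is mounted at the origin on the work surface. World frame = base frame: x ahead of the robot, y to its left, z up, the work surface at z = 0. Lengths are in m, angles in degrees, forces in N, time in s.
With the tool pointing down it reaches from about 0.35 to 1 m from the base axis. Payload 7.1 kg.
Tool frame: the origin (TCP) lies between the finger pads; the fingertips stand 11 mm ahead of it and the grasp point (between the pads) lies 8 mm behind it; z points along the fingers, y is the direction in which the jaws open and shut (so a half turn about z gives the same grasp; the last joint's range is limited). The gripper opens to 85 mm and grips with 20 to 120 N. Pads are 22 mm wide; open, the fingers measure 114 mm over their backs; the gripper's body (76 mm by 85 mm) begins 54 mm behind the grasp point. The pads swing forward as they close: fully open they stand 13 mm farther back than shut.
Start: joints at [-70.989, 24.242, 93.386, -0, 62.372, -1.089], TCP at [0.215, -0.587, 0.242] pointing down, gripper open.
Joint ranges: [-172.04, 172.04], [-51.8, 120.97], [4.93, 147.93], [-75.15, 255.16], [6.16, 154.13], [-145.62, 145.62]. Speed limits (degrees/s): [136.94, 136.94, 172.46, 180, 180, 180].

INTERFACE

Orientations are given as [roll, pitch, yaw] about the fixed x, y, z axes, in that order (R = Rz(yaw) Ry(pitch) Rx(roll)).
In Python, from bench import * gives the robot as it stands. The module is installed in compiled form; this text tells all that it offers.
- The arm moves only by the tool jog_arm, never from a script. Its argument "rows" is a list of rows, each an object of numbers: "dx", "dy", "dz": the shift along the tool's x, y, z in mm; "rx", "ry", "rz": the turn, a rotation vector about the tool's x, y, z in degrees; "grip": the opening, from 0 (shut) to 1 (fully open). In form: [{"dx": .., "dy": .., "dz": .., "rx": .., "ry": .., "rz": .., "grip": ..}, ...]. A call has 1 to 5 rows; each row shifts and turns the commanded pose from where the row before left it, along the tool's axes as they then stand; what a row does not reach is not made up. A row lasts 1/10 s, in which the tool goes at most 50 mm and 8.59 degrees, less where a joint would pass 70% of its speed; a pose out of reach is approached as far as the arm can. A call is refused whole if a number of a shift passes 50 or a number of a turn 8.59, either way. A call with a gripper value outside its range is refused whole. The fingers move at their own pace and stop on an object; the grip force is fixed at half the most. Time passes only in rows, so rows that do not move let the fingers close. It gives the time, the measured TCP pose, the force and the opening at its end, in the units of the state.
- read_state(): the state, without advancing time (a new reading comes with each control period).
- read_camera(name): name is "scene" or "top" or "wrist"; returns the picture (480x640x3 uint8, red, green, blue); there is no depth.
- get_calibration(name): a dict with "fx", "fy", "cx", "cy" (pixels), "R" (3x3) and "t" (3): a world point X has camera coordinates R X + t. Camera axes: x right, y down, z forward; pixel columns grow to the right and rows downward; lengths in m; the calibration is good to about 2 mm. A picture is of the moment at which its call begins: read the wrist's pose just before it. get_calibration takes no time and is no camera call; for the wrist camera it gives the pose at the moment of the call.
- close_job(): hands the job in, once; it reports no verdict.
The state is a dict: "time_s": time; "q": joint angles; "dq": joint speeds; "joint_efforts": joint torques, N m; "tcp_pos": TCP position; "tool_rot": TCP orientation; "wrist_force": force on the tool from outside, world axes, zero at the start; "ft_torque": the same for the moment, N m; "finger_gap": opening from 0.0 (shut) to 1.0 (fully open).
Only numpy, scipy, OpenCV 4.12 (cv2) and the standard library are available. Lean on these libraries where they do the work, as an engineer would, in place of code of your own. Each camera call takes 0.05 s, during which the arm holds its last target.

TASK

Gently fold down the raised lid of the circuit-board test jig, without slamming it, then take the pin with the tall round knob out of the rack and push it down through the hole in the lid into the hole in the base. Finish while still holding the pin by its knob and pressing down on it, so that the pin is fully home and the sprung lid is held fully shut; do not let go at the end. Leave the two other pins, the meter and the spool where they are.

Things in the scene. Friction and masses are not known exactly. Their poses are not given: they have to be found in the camera images.
- jig: Clamshell test jig fixed to the bench: aluminium base 200 (x) x 160 (y) x 40 mm high, green circuit board in its recess. Origin: centre of underside, z up; -x is its front (faces the robot at yaw 0), the hinge runs along y at the back. Lid: plate 180 mm deep from hinge to front edge, 150 wide, 12 thick, clear with a 50 mm aluminium front bar. Shut, its top is 52 mm above the bench.
- lid (a joint): Lid angle, rad: 0 = fully shut, grows as its front edge rises (starts 0.6 to 1.1). Friction hinge: stays where left, a few N at the front edge move it. Below 0.075 it bears on sprung posts: left alone it stays ajar at about 0.03 to 0.075 (5 to 12 mm at the hole), holes in line within 1 mm; pressing it fully shut at the hole takes about 10 N; rigid stop at 0.
- lid_hinge (a point): Middle of the hinge line, at jig (90, 0, 40) mm; the lid's underside passes through this line. In the jig's frame a point on the lid's outer (upper) face r mm from the hinge line is hinge + (-r cos a + 12 sin a, y, r sin a + 12 cos a) at lid angle a.
- lid_hole (a point): Centre of the pin hole's mouth on the lid's upper face; moves with the lid. Through hole 16 mm in diameter with a small chamfer, 160 mm from the hinge line, 20 mm behind the lid's front edge, midway across the width.
- base_hole (a point): Centre of the mouth of the pin hole in the base, at jig (-70, 0, 40) mm, 40 mm above the bench. Through hole 14 mm in diameter, vertical, with a small chamfer. It lies straight under the lid's hole when the lid is shut.
- rack: Grey plastic pin rack fixed to the bench, 50 (x) x 180 (y) x 50 mm high, with three vertical 14 mm through holes in a row along its y, 60 mm apart. Origin: centre of its underside, z up. One pin stands in each hole, its head resting on the rack's top, 50 mm above the bench; which is where varies.
- pin: The knobbed steel pin to use, standing upright in the rack: a plain cylinder knob 24 mm in diameter and 36 mm tall, with a shaft 12 mm in diameter and 45 mm long below it, about 80 g. It has the tallest head of the three. Origin: centre of the knob's underside, where the shaft begins; z points up along the knob.
- pin_tip (a point): Centre of the lower end of the knobbed pin's shaft, 45 mm below the pin's origin, chamfered. With the pin fully home and the lid shut it is 7 mm above the bench.
- cap_pin: Another steel pin in the rack, to be left alone: flat mushroom cap 34 mm in diameter and only 9 mm tall. Origin: centre of the cap's underside.
- plain_pin: Another steel pin in the rack, to be left alone: small head 17 mm in diameter and 12 mm tall. Origin: centre of the head's underside.
- meter: Loose green hand-held meter lying flat, 170 x 85 x 45 mm, to be left alone. Origin: centre of its underside.
- spool: Loose grey reel standing on its flange, 60 mm in diameter and 45 mm high, to be left alone. Origin: centre of its underside.

How it is judged:
By the outcome, as a careful person would: the job done as asked, in the order asked, and still so for the second after the job is handed in, while the arm keeps its last pose, push and grip.
It also fails if it takes over 70 s, if anything falls off the work surface, if the arm or the gripper's body presses on something with over 40 N, if the wrist force passes 120 N, or if a joint passes its speed limit or range.

## Working session

There is one attempt and no reset: what is moved stays moved. The work goes in short steps, Python scripts to look and compute and a tool call to move; the robot and the scene stay as the last step left them, time stands still between calls to the robot, and variables do not carry over. Pictures are saved under pics/ and viewed, and the job is handed in when it is done.

Besides the shell and the picture viewer there is one more tool, called after "Call:" in YAML: its name, and indented under it one key for each argument. jog_arm: Moves the arm, as the interface text tells. Its arguments: {"type":"object","properties":{"rows":{"type":"array","items":{"type":"object","properties":{"dx":{"type":"number"},"dy":{"type":"number"},"dz":{"type":"number"},"rx":{"type":"number"},"ry":{"type":"number"},"rz":{"type":"number"},"grip":{"type":"number"}}}}},"required":["rows"]}

```bash
mkdir -p pics; python3 - <<'E'
from bench import *
import cv2
s=read_state();print(s)
for n in ["scene","top","wrist"]:
    c=get_calibration(n);print(n,c)
    cv2.imwrite(f"pics/{n}0.png",read_camera(n)[:,:,::-1])
E
```

```text
{'time_s': 0.0, 'q': array([-7.09900993e+01,  2.42860557e+01,  9.34322940e+01,  6.74990245e-04,
        6.23716147e+01, -1.08884414e+00]), 'dq': array([-0.02411793, -0.002195  ,  0.05056133, -0.03961837, -0.03012359,
        0.09940676]), 'joint_efforts': array([ 7.33148318e-04, -5.57382560e+01, -2.81743544e+01,  1.61953267e-04,
        7.28292565e-03, -1.13875603e-05]), 'tcp_pos': array([ 0.2146248 , -0.58642352,  0.24152206]), 'tool_rot': array([-1.79910063e+02, -2.30699559e-03,  2.00984295e+01]), 'wrist_force': array([ 0.06621156, -0.38281331, -0.66634899]), 'ft_torque': array([ 0.02467191, -0.03336379,  0.02496847]), 'finger_gap': 1.00377798470838}
scene {'fx': 594.1098835134653, 'fy': 594.1098835134653, 'cx': 317.19762206686704, 'cy': 239.17177125672842, 'R': array([[-0.755619  ,  0.65499176, -0.00507119],
       [ 0.43502613,  0.49604166, -0.75146187],
       [-0.48968581, -0.57002497, -0.65975703]]), 't': array([ 0.38664101, -0.19574031,  1.58181165])}
top {'fx': 519.7673050685239, 'fy': 519.7673050685239, 'cx': 322.4268393408427, 'cy': 234.99718250942638, 'R': array([[ 0.0222484 , -0.9993937 ,  0.0267812 ],
       [-0.99700445, -0.02416409, -0.07347255],
       [ 0.07407515, -0.02506633, -0.99693759]]), 't': array([-0.0187183 ,  0.5451402 ,  1.27309036])}
wrist {'fx': 359.45795506034204, 'fy': 359.45795506034204, 'cx': 317.1485238372043, 'cy': 241.07702132084313, 'R': array([[ 0.34279966, -0.9394078 , -0.00117376],
       [-0.90006516, -0.32880042,  0.28595976],
       [-0.26901876, -0.09697045, -0.95824091]]), 't': array([-0.62389952, -0.03680482,  0.37834989])}
```

View pics/scene0.png

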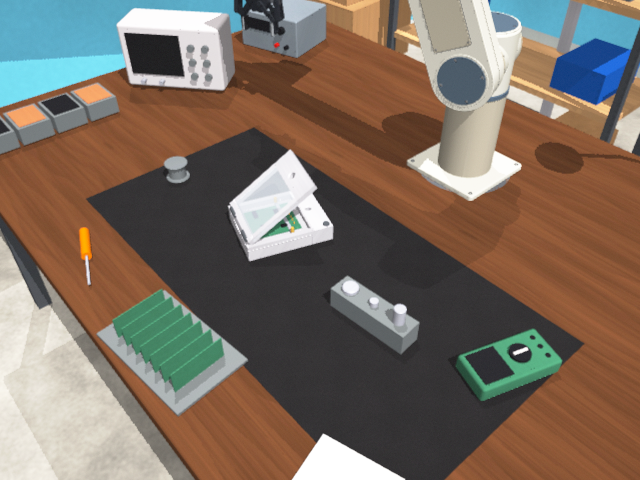

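View pics/top0.png

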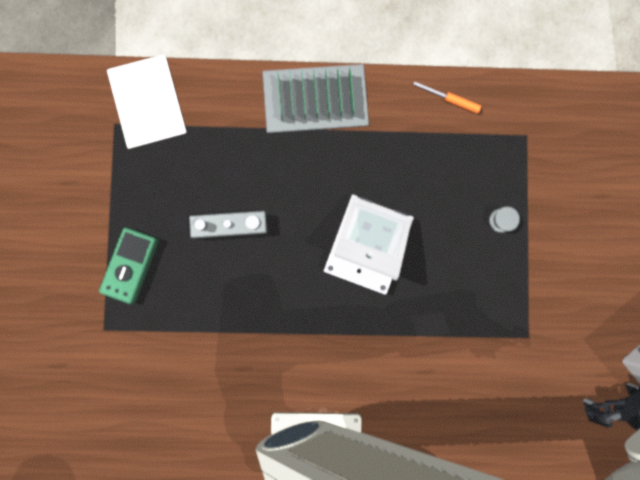

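View pics/wrist0.png

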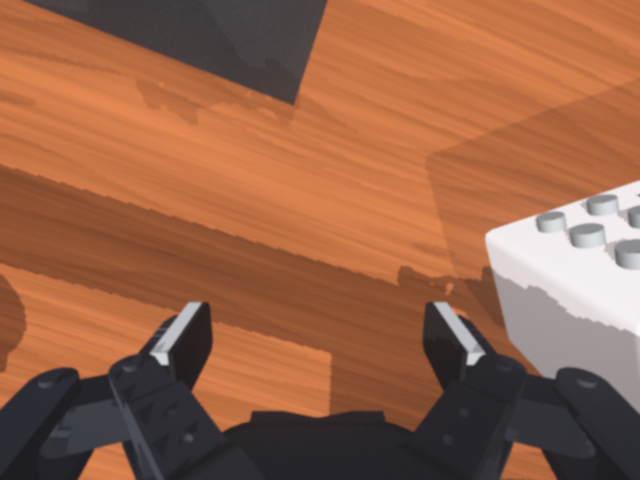

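The scene view shows the rack near (375,315), with the knobbed pin at the meter end, around (400,313). The jig is near (280,215) with its lid raised. The top view has the rack at (228,224) and the jig at (368,245). I'll zoom in on both.

```bash
python3 - <<'E'
import cv2
t=cv2.imread("pics/top0.png");s=cv2.imread("pics/scene0.png")
cv2.imwrite("pics/tj.png",cv2.resize(t[180:310,310:430],None,fx=4.6,fy=4.6,interpolation=cv2.INTER_CUBIC))
cv2.imwrite("pics/tr.png",cv2.resize(t[195:255,180:280],None,fx=7,fy=7,interpolation=cv2.INTER_CUBIC))
cv2.imwrite("pics/sj.png",cv2.resize(s[140:270,215:345],None,fx=4.6,fy=4.6,interpolation=cv2.INTER_CUBIC))
cv2.imwrite("pics/sr.png",cv2.resize(s[265:360,320:430],None,fx=6,fy=6,interpolation=cv2.INTER_CUBIC))
E
```

```text
(no output)
```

View pics/tj.png

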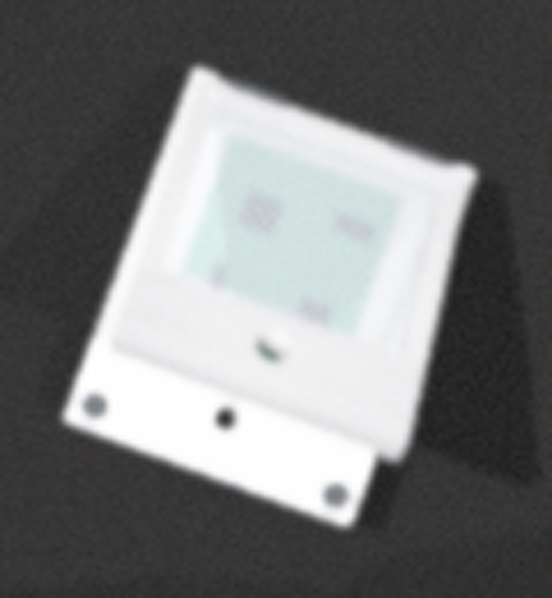

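View pics/tr.png

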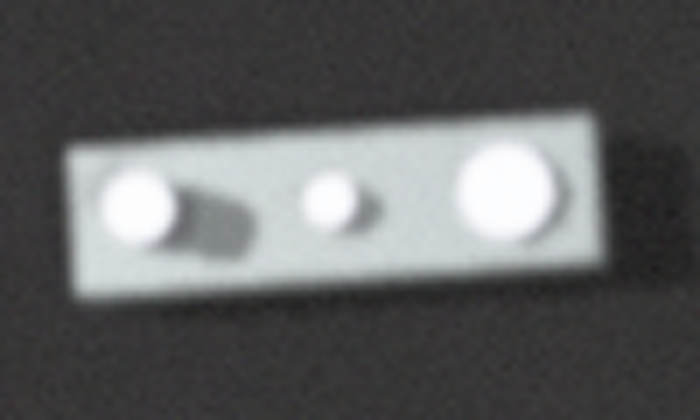

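View pics/sj.png

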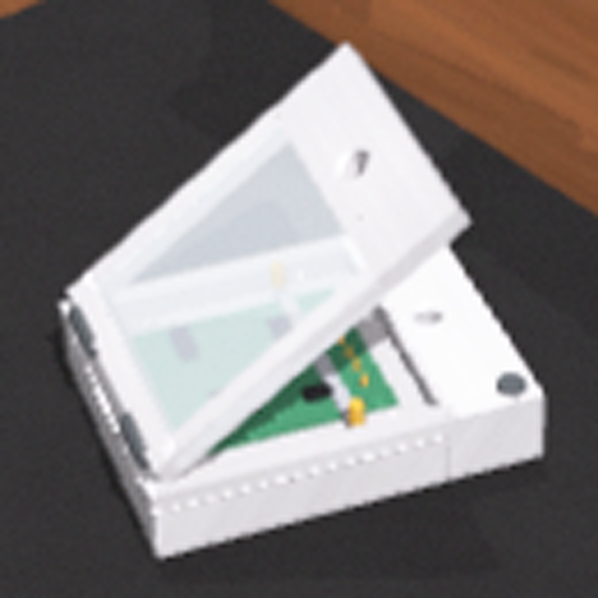

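View pics/sr.png

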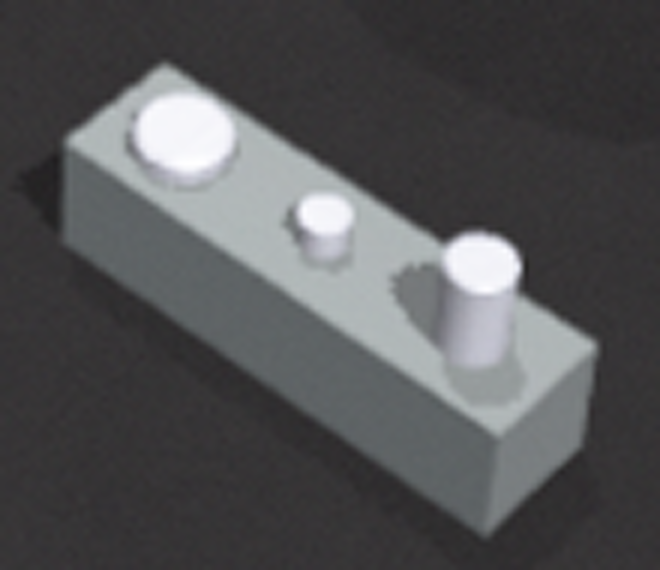

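```bash
cat > h.py <<'E'
from bench import *
import numpy as np
def ray(n,uv,c=None):
    c=c or get_calibration(n);R=c["R"];C=-R.T@c["t"]
    d=R.T@np.array([(uv[0]-c["cx"])/c["fx"],(uv[1]-c["cy"])/c["fy"],1]);return C,d/np.linalg.norm(d)
def onz(n,uv,z,c=None):
    C,d=ray(n,uv,c);return C+d*(z-C[2])/d[2]
def tri(n1,u1,n2,u2):
    C1,d1=ray(n1,u1);C2,d2=ray(n2,u2)
    s=np.linalg.lstsq(np.c_[d1,-d2],C2-C1,rcond=None)[0]
    a=C1+d1*s[0];b=C2+d2*s[1];return (a+b)/2,np.linalg.norm(a-b)
def rpyR(r):
    from scipy.spatial.transform import Rotation as Ro
    return Ro.from_euler('xyz',r,degrees=True).as_matrix()
E
python3 - <<'E'
from h import *
np.set_printoptions(precision=4,suppress=True)
T=lambda x,y:(310+(x-1.8)/4.6,180+(y-1.8)/4.6)
R=lambda x,y:(180+(x-3)/7,195+(y-3)/7)
SJ=lambda x,y:(215+(x-1.8)/4.6,140+(y-1.8)/4.6)
SR=lambda x,y:(320+(x-2.5)/6,265+(y-2.5)/6)
p=onz("top",T(226,418),.04);print("base hole",p,tri("top",T(226,418),"scene",SJ(430,316)))
b1=onz("top",T(95,405),.04);b2=onz("top",T(336,495),.04);c1=onz("top",T(63,422),.04);c2=onz("top",T(350,527),.04)
print(b1,b2,c1,c2,"front mid",(c1+c2)/2,np.linalg.norm(c1-c2))
for a,b in((b1,b2),(c1,c2)):
    d=a-b;print("yaw",np.degrees(np.arctan2(-d[0],d[1])))
print("lid hole",tri("top",T(268,345),"scene",SJ(356,162)))
# lid corners outer front
print("lidcornerL",tri("top",T(113,347),"scene",SJ(470,218)), tri("top",T(400,460),"scene",SJ(347,43)))
k=onz("top",R(138,207),.086);print("knob",k,tri("top",R(138,207),"scene",SR(482,263)))
cp=onz("top",R(507,192),.059);pp=onz("top",R(331,201),.062);print("cap",cp,"plain",pp)
print(onz("scene",SR(482,263),.086),onz("scene",SR(185,133),.059),onz("scene",SR(325,214),.062))
d=k-cp;print(np.linalg.norm(d[:2]),np.degrees(np.arctan2(-d[0],d[1])))
print("rack c",[onz("top",R(*q),.05)[:2] for q in((65,150),(595,110),(605,268),(75,300))])
E
```

```text
base hole [ 0.4592 -0.0962  0.04  ] (array([ 0.4584, -0.0956,  0.0378]), np.float64(0.0024422663611634787))
[ 0.4646 -0.0264  0.04  ] [ 0.4198 -0.1553  0.04  ] [ 0.4552 -0.0097  0.04  ] [ 0.4031 -0.163   0.04  ] front mid [ 0.4291 -0.0863  0.04  ] 0.1619653946480455
yaw -19.145556766385088
yaw -18.763314321493592
lid hole (array([ 0.4938, -0.1055,  0.144 ]), np.float64(0.0018950683638627873))
lidcornerL (array([ 0.4899, -0.0285,  0.1516]), np.float64(0.004244284625144182)) (array([ 0.4417, -0.1709,  0.1568]), np.float64(0.004550548047135385))
knob [0.5591 0.2856 0.086 ] (array([0.5591, 0.2865, 0.0833]), np.float64(0.0007136314908388405))
cap [0.5698 0.1653 0.059 ] plain [0.5649 0.225  0.062 ]
[0.5608 0.2882 0.086 ] [0.5725 0.1701 0.059 ] [0.5656 0.2275 0.062 ]
0.12076580779659371 5.096131882952146
rack c [array([0.5815, 0.3191]), array([0.6001, 0.1368]), array([0.5451, 0.1317]), array([0.5296, 0.3136])]
```

```bash
cat >> h.py <<'E'
def plan(target,yaw,n,final_only=True):
    "rows from present pose to target TCP, tool down"
    from scipy.spatial.transform import Rotation as Ro
    s=read_state();p=s["tcp_pos"];R=Ro.from_euler('xyz',s["tool_rot"],degrees=True)
    G=Ro.from_euler('xyz',[180,0,yaw],degrees=True)
    rv=(R.inv()*G).as_rotvec()/n
    P=p+(np.array(target)-p)*1.0
    for i in range(n):
        d=R.inv().apply((P-p)/n)*1000
        print([round(x,1) for x in d],[round(x,2) for x in np.degrees(rv)])
        R=R*Ro.from_rotvec(rv)
E
python3 -c "
from h import *
plan([.5094,-.0763,.20],95,15)"
```

```text
[np.float64(30.1), np.float64(-25.2), np.float64(2.8)] [np.float64(-0.0), np.float64(-0.0), np.float64(-4.99)]
[np.float64(32.2), np.float64(-22.5), np.float64(2.8)] [np.float64(-0.0), np.float64(-0.0), np.float64(-4.99)]
[np.float64(34.1), np.float64(-19.6), np.float64(2.8)] [np.float64(-0.0), np.float64(-0.0), np.float64(-4.99)]
[np.float64(35.6), np.float64(-16.5), np.float64(2.8)] [np.float64(-0.0), np.float64(-0.0), np.float64(-4.99)]
[np.float64(36.9), np.float64(-13.4), np.float64(2.8)] [np.float64(-0.0), np.float64(-0.0), np.float64(-4.99)]
[np.float64(38.0), np.float64(-10.1), np.float64(2.8)] [np.float64(-0.0), np.float64(-0.0), np.float64(-4.99)]
[np.float64(38.7), np.float64(-6.8), np.float64(2.8)] [np.float64(-0.0), np.float64(-0.0), np.float64(-4.99)]
[np.float64(39.1), np.float64(-3.4), np.float64(2.8)] [np.float64(-0.0), np.float64(-0.0), np.float64(-4.99)]
[np.float64(39.3), np.float64(0.0), np.float64(2.8)] [np.float64(-0.0), np.float64(-0.0), np.float64(-4.99)]
[np.float64(39.1), np.float64(3.5), np.float64(2.8)] [np.float64(-0.0), np.float64(-0.0), np.float64(-4.99)]
[np.float64(38.7), np.float64(6.9), np.float64(2.8)] [np.float64(-0.0), np.float64(-0.0), np.float64(-4.99)]
[np.float64(37.9), np.float64(10.2), np.float64(2.8)] [np.float64(-0.0), np.float64(-0.0), np.float64(-4.99)]
[np.float64(36.9), np.float64(13.5), np.float64(2.8)] [np.float64(-0.0), np.float64(-0.0), np.float64(-4.99)]
[np.float64(35.6), np.float64(16.6), np.float64(2.8)] [np.float64(-0.0), np.float64(-0.0), np.float64(-4.99)]
[np.float64(34.0), np.float64(19.7), np.float64(2.8)] [np.float64(-0.0), np.float64(-0.0), np.float64(-4.99)]
```

Call:
jog_arm:
  rows:
    - {"dx": 30,"dy": -25,"rz": -5,"grip": 0}
    - {"dx": 32,"dy": -22.5,"rz": -5,"grip": 0}
    - {"dx": 34,"dy": -19.5,"rz": -5,"grip": 0}
    - {"dx": 35.5,"dy": -16.5,"rz": -5,"grip": 0}
    - {"dx": 37,"dy": -13.5,"rz": -5,"grip": 0}

```text
invalid input
```

Call:
jog_arm:
  rows:
    - {"dx": 38,"dy": -10,"rz": -5,"grip": 0}
    - {"dx": 38.5,"dy": -7,"rz": -5,"grip": 0}
    - {"dx": 39,"dy": -3.5,"rz": -5,"grip": 0}
    - {"dx": 39,"dy": 0,"rz": -5,"grip": 0}
    - {"dx": 39,"dy": 3.5,"rz": -5,"grip": 0}

```text
invalid input
```

Call:
jog_arm:
  rows:
    - {"dx": 38.5,"dy": 7,"rz": -5,"grip": 0}
    - {"dx": 38,"dy": 10,"rz": -5,"grip": 0}
    - {"dx": 37,"dy": 13.5,"rz": -5,"grip": 0}
    - {"dx": 35.5,"dy": 16.5,"rz": -5,"grip": 0}
    - {"dx": 34,"dy": 19.5,"rz": -5,"grip": 0}

```text
invalid input
```

Call:
jog_arm:
  rows:
    - {"dx": 30,"dy": -25,"dz": 0,"rx": 0,"ry": 0,"rz": -5,"grip": 0}
    - {"dx": 32,"dy": -22.5,"dz": 0,"rx": 0,"ry": 0,"rz": -5,"grip": 0}
    - {"dx": 34,"dy": -19.5,"dz": 0,"rx": 0,"ry": 0,"rz": -5,"grip": 0}
    - {"dx": 35.5,"dy": -16.5,"dz": 0,"rx": 0,"ry": 0,"rz": -5,"grip": 0}
    - {"dx": 37,"dy": -13.5,"dz": 0,"rx": 0,"ry": 0,"rz": -5,"grip": 0}

```text
time_s: 0.65
tcp_pos: [0.313, -0.4157, 0.2421]
tool_rot: [-180.0, -0.0, 45.3]
wrist_force: [1.5, -0.3, 0.9]
finger_gap: 0.144
```

Call:
jog_arm:
  rows:
    - {"dx": 38,"dy": -10,"dz": 0,"rx": 0,"ry": 0,"rz": -5,"grip": 0}
    - {"dx": 38.5,"dy": -7,"dz": 0,"rx": 0,"ry": 0,"rz": -5,"grip": 0}
    - {"dx": 39,"dy": -3.5,"dz": 0,"rx": 0,"ry": 0,"rz": -5,"grip": 0}
    - {"dx": 39,"dy": 0,"dz": 0,"rx": 0,"ry": 0,"rz": -5,"grip": 0}
    - {"dx": 39,"dy": 3.5,"dz": 0,"rx": 0,"ry": 0,"rz": -5,"grip": 0}

```text
time_s: 1.15
tcp_pos: [0.4106, -0.246, 0.2423]
tool_rot: [-180.0, 0.0, 70.3]
wrist_force: [0.1, -0.5, -0.8]
finger_gap: -0.002
```

Call:
jog_arm:
  rows:
    - {"dx": 38.5,"dy": 7,"dz": 0,"rx": 0,"ry": 0,"rz": -5,"grip": 0}
    - {"dx": 38,"dy": 10,"dz": 0,"rx": 0,"ry": 0,"rz": -5,"grip": 0}
    - {"dx": 37,"dy": 13.5,"dz": 0,"rx": 0,"ry": 0,"rz": -5,"grip": 0}
    - {"dx": 35.5,"dy": 16.5,"dz": 0,"rx": 0,"ry": 0,"rz": -5,"grip": 0}
    - {"dx": 34,"dy": 19.5,"dz": 0,"rx": 0,"ry": 0,"rz": -5,"grip": 0}

```text
time_s: 1.65
tcp_pos: [0.5083, -0.0758, 0.2423]
tool_rot: [-180.0, 0.0, 95.3]
wrist_force: [0.0, -1.1, -0.6]
finger_gap: -0.003
```

```bash
python3 - <<'E'
from h import *
import cv2
s=read_state();print(s["time_s"],s["tcp_pos"],s["tool_rot"],s["wrist_force"])
cv2.imwrite("pics/w1.png",read_camera("wrist")[:,:,::-1])
c=get_calibration("wrist");print(-c["R"].T@c["t"],c["R"])
E
```

```text
1.65 [ 0.50834718 -0.07581674  0.24226668] [-1.79993478e+02  6.65377618e-04  9.53108747e+01] [ 0.04610872 -1.11469593 -0.56831054]
[5.03261456e-01 3.52530574e-05 3.73384706e-01] [[ 0.99522662  0.09757518  0.00174781]
 [ 0.09306686 -0.95432883  0.28389267]
 [ 0.02936886 -0.28237488 -0.95885447]]
```

View pics/w1.png

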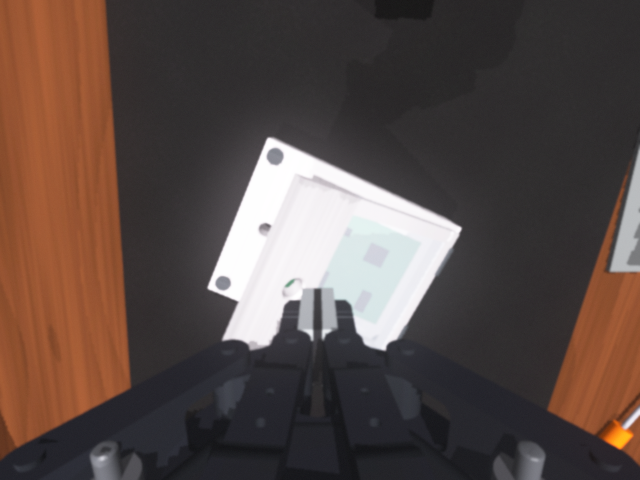

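Call:
jog_arm:
  rows:
    - {"dx": 0,"dy": 0,"dz": 22,"rx": 0,"ry": 0,"rz": 0,"grip": 0}
    - {"dx": 0,"dy": 0,"dz": 22,"rx": 0,"ry": 0,"rz": 0,"grip": 0}
    - {"dx": 0,"dy": 0,"dz": 18,"rx": 0,"ry": 0,"rz": 0,"grip": 0}
    - {"dx": 0,"dy": 0,"dz": 8,"rx": 0,"ry": 0,"rz": 0,"grip": 0}
    - {"dx": 0,"dy": 0,"dz": 5,"rx": 0,"ry": 0,"rz": 0,"grip": 0}

```text
time_s: 2.2
tcp_pos: [0.5075, -0.0774, 0.1667]
tool_rot: [-179.9, -0.0, 95.1]
wrist_force: [0.1, -0.1, 0.2]
finger_gap: 0.004
```

```bash
python3 - <<'E'
import cv2
from h import *
cv2.imwrite("pics/s2.png",read_camera("scene")[100:270,200:400,::-1].repeat(3,0).repeat(3,1))
E
```

```text
(no output)
```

View pics/s2.png

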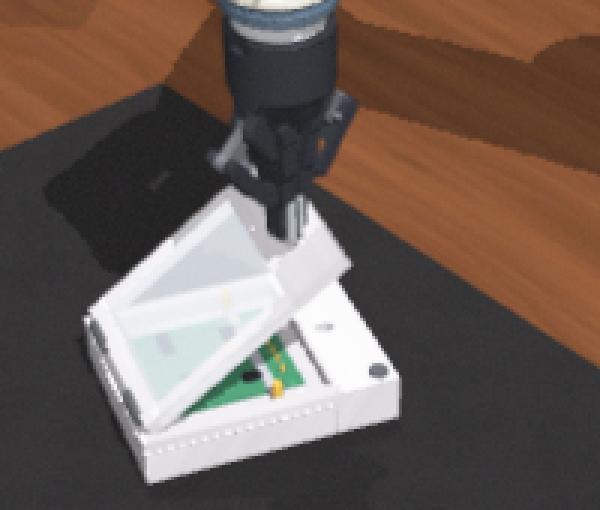

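The closed fingers are just above the lid bar, beside the hole. I'll follow the lid's arc down slowly.

Call:
jog_arm:
  rows:
    - {"dx": 0,"dy": 0,"dz": 4,"rx": 0,"ry": 0,"rz": 0,"grip": 0}
    - {"dx": 1.2,"dy": -2.6,"dz": 4,"rx": 0,"ry": 0,"rz": 0,"grip": 0}
    - {"dx": 1.2,"dy": -2.6,"dz": 4,"rx": 0,"ry": 0,"rz": 0,"grip": 0}
    - {"dx": 1.1,"dy": -2.4,"dz": 4,"rx": 0,"ry": 0,"rz": 0,"grip": 0}
    - {"dx": 1,"dy": -2.3,"dz": 4,"rx": 0,"ry": 0,"rz": 0,"grip": 0}

```text
time_s: 2.75
tcp_pos: [0.4973, -0.0737, 0.1472]
tool_rot: [180.0, 0.0, 95.1]
wrist_force: [0.1, 0.4, 1.8]
finger_gap: 0.001
```

Call:
jog_arm:
  rows:
    - {"dx": 1,"dy": -2.2,"dz": 4,"rx": 0,"ry": 0,"rz": 0,"grip": 0}
    - {"dx": 0.9,"dy": -2,"dz": 4,"rx": 0,"ry": 0,"rz": 0,"grip": 0}
    - {"dx": 0.9,"dy": -2,"dz": 4,"rx": 0,"ry": 0,"rz": 0,"grip": 0}
    - {"dx": 0.8,"dy": -1.8,"dz": 4,"rx": 0,"ry": 0,"rz": 0,"grip": 0}
    - {"dx": 0.7,"dy": -1.6,"dz": 4,"rx": 0,"ry": 0,"rz": 0,"grip": 0}

```text
time_s: 3.25
tcp_pos: [0.4875, -0.0703, 0.1269]
tool_rot: [-180.0, -0.0, 95.1]
wrist_force: [-0.1, 0.5, 1.2]
finger_gap: -0.003
```

Call:
jog_arm:
  rows:
    - {"dx": 0.6,"dy": -1.4,"dz": 4,"rx": 0,"ry": 0,"rz": 0,"grip": 0}
    - {"dx": 0.6,"dy": -1.3,"dz": 4,"rx": 0,"ry": 0,"rz": 0,"grip": 0}
    - {"dx": 0.5,"dy": -1.2,"dz": 4,"rx": 0,"ry": 0,"rz": 0,"grip": 0}
    - {"dx": 0.4,"dy": -1,"dz": 4,"rx": 0,"ry": 0,"rz": 0,"grip": 0}
    - {"dx": 0.4,"dy": -1,"dz": 4,"rx": 0,"ry": 0,"rz": 0,"grip": 0}

```text
time_s: 3.75
tcp_pos: [0.4815, -0.0684, 0.107]
tool_rot: [180.0, -0.0, 95.1]
wrist_force: [-0.6, -0.3, 1.0]
finger_gap: -0.003
```

Call:
jog_arm:
  rows:
    - {"dx": 0.4,"dy": -0.8,"dz": 3,"rx": 0,"ry": 0,"rz": 0,"grip": 0}
    - {"dx": 0.3,"dy": -0.6,"dz": 3,"rx": 0,"ry": 0,"rz": 0,"grip": 0}
    - {"dx": 0.2,"dy": -0.5,"dz": 3,"rx": 0,"ry": 0,"rz": 0,"grip": 0}
    - {"dx": 0.2,"dy": -0.4,"dz": 3,"rx": 0,"ry": 0,"rz": 0,"grip": 0}
    - {"dx": 0.1,"dy": -0.3,"dz": 3,"rx": 0,"ry": 0,"rz": 0,"grip": 0}

```text
time_s: 4.25
tcp_pos: [0.4789, -0.0674, 0.0921]
tool_rot: [180.0, 0.0, 95.1]
wrist_force: [-0.2, 0.1, 0.0]
finger_gap: 0.001
```

```bash
python3 - <<'E'
import cv2
from h import *
cv2.imwrite("pics/s3.png",read_camera("scene")[100:270,200:400,::-1].repeat(3,0).repeat(3,1))
E
```

```text
(no output)
```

View pics/s3.png

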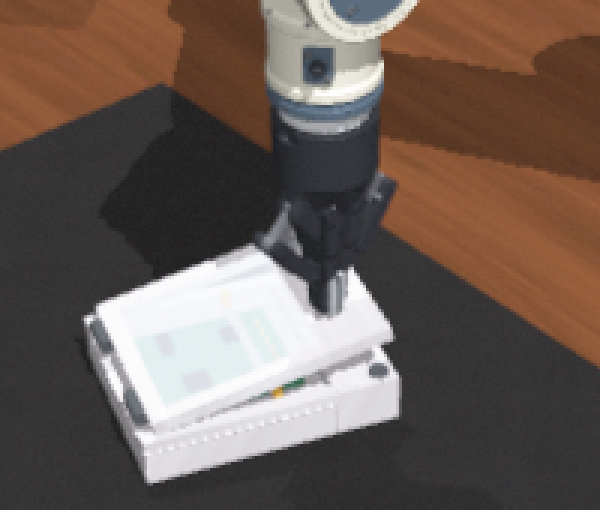

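Call:
jog_arm:
  rows:
    - {"dx": 0.1,"dy": -0.3,"dz": 2.5,"rx": 0,"ry": 0,"rz": 0,"grip": 0}
    - {"dx": 0.1,"dy": -0.3,"dz": 2.5,"rx": 0,"ry": 0,"rz": 0,"grip": 0}
    - {"dx": 0.1,"dy": -0.3,"dz": 2.5,"rx": 0,"ry": 0,"rz": 0,"grip": 0}
    - {"dx": 0,"dy": -0.2,"dz": 2,"rx": 0,"ry": 0,"rz": 0,"grip": 0}
    - {"dx": 0,"dy": -0.2,"dz": 2,"rx": 0,"ry": 0,"rz": 0,"grip": 0}

```text
time_s: 4.8
tcp_pos: [0.4775, -0.0672, 0.0806]
tool_rot: [-180.0, -0.0, 95.1]
wrist_force: [0.1, 0.2, 0.2]
finger_gap: -0.001
```

Call:
jog_arm:
  rows:
    - {"dx": 0,"dy": -0.1,"dz": 2,"rx": 0,"ry": 0,"rz": 0,"grip": 0}
    - {"dx": 0,"dy": 0,"dz": 2,"rx": 0,"ry": 0,"rz": 0,"grip": 0}
    - {"dx": 0,"dy": 0,"dz": 1.5,"rx": 0,"ry": 0,"rz": 0,"grip": 0}
    - {"dx": 0,"dy": 0,"dz": 1.5,"rx": 0,"ry": 0,"rz": 0,"grip": 0}
    - {"dx": 0,"dy": 0,"dz": 1,"rx": 0,"ry": 0,"rz": 0,"grip": 0}

```text
time_s: 5.3
tcp_pos: [0.4773, -0.0672, 0.0727]
tool_rot: [-180.0, -0.0, 95.1]
wrist_force: [-0.5, 0.5, 2.4]
finger_gap: 0.003
```

Call:
jog_arm:
  rows:
    - {"dx": 0,"dy": 0,"dz": 1,"rx": 0,"ry": 0,"rz": 0,"grip": 0}
    - {"dx": 0,"dy": 0,"dz": 1,"rx": 0,"ry": 0,"rz": 0,"grip": 0}
    - {"dx": 0,"dy": 0,"dz": 1,"rx": 0,"ry": 0,"rz": 0,"grip": 0}
    - {"dx": 0,"dy": 0,"dz": 1,"rx": 0,"ry": 0,"rz": 0,"grip": 0}
    - {"dx": 0,"dy": 0,"dz": 1,"rx": 0,"ry": 0,"rz": 0,"grip": 0}

```text
time_s: 5.8
tcp_pos: [0.477, -0.0672, 0.0678]
tool_rot: [-180.0, -0.0, 95.1]
wrist_force: [-3.5, 2.0, 5.2]
finger_gap: 0.001
```

Call:
jog_arm:
  rows:
    - {"dx": 0,"dy": 0,"dz": -2,"rx": 0,"ry": 0,"rz": 0,"grip": 0}
    - {"dx": 0,"dy": 0,"dz": -3,"rx": 0,"ry": 0,"rz": 0,"grip": 0}
    - {"dx": 0,"dy": 0,"dz": -10,"rx": 0,"ry": 0,"rz": 0,"grip": 0}
    - {"dx": -5,"dy": -3,"dz": -35,"rx": 0,"ry": 0,"rz": 0,"grip": 0}
    - {"dx": -15,"dy": -7,"dz": -45,"rx": 0,"ry": 0,"rz": 0,"grip": 0}

```text
time_s: 6.3
tcp_pos: [0.4685, -0.0875, 0.1632]
tool_rot: [-179.8, -0.1, 95.2]
wrist_force: [0.8, 0.1, 0.3]
finger_gap: -0.003
```

Call:
jog_arm:
  rows:
    - {"dx": -25,"dy": -10,"dz": -45,"rx": 0,"ry": 0,"rz": 0,"grip": 0}
    - {"dx": -16,"dy": -8,"dz": -32,"rx": 0,"ry": 0,"rz": 0,"grip": 0}
    - {"dx": 0,"dy": 0,"dz": 0,"rx": 0,"ry": 0,"rz": 0,"grip": 0}

```text
time_s: 6.6
tcp_pos: [0.4576, -0.1317, 0.2431]
tool_rot: [179.5, 0.2, 95.0]
wrist_force: [-0.1, 0.7, 0.5]
finger_gap: 0.001
```

```bash
cat >> h.py <<'E'
def snap(name,fn,crop=None,k=1):
    import cv2,json
    c=get_calibration(name);s=read_state();im=read_camera(name)[:,:,::-1]
    cv2.imwrite(f"pics/{fn}.png",im)
    np.savez(f"pics/{fn}.npz",**{a:c[a] for a in c},tcp=s["tcp_pos"],rot=s["tool_rot"])
    if crop:
        a,b,e,f=crop;cv2.imwrite(f"pics/{fn}_c.png",cv2.resize(im[b:f,a:e],None,fx=k,fy=k,interpolation=cv2.INTER_CUBIC))
    print(s["time_s"],s["tcp_pos"],s["tool_rot"],s["wrist_force"])
def cal(fn):
    z=np.load(f"pics/{fn}.npz");return {a:z[a] for a in z.files}
E
python3 -c "
from h import *
snap('wrist','w4',(220,140,420,290),4)"
```

```text
6.6 [ 0.45762031 -0.13167883  0.24306403] [179.47191993   0.24677861  94.99199608] [-0.11426283  0.74866084  0.5128286 ]
```

View pics/w4.png

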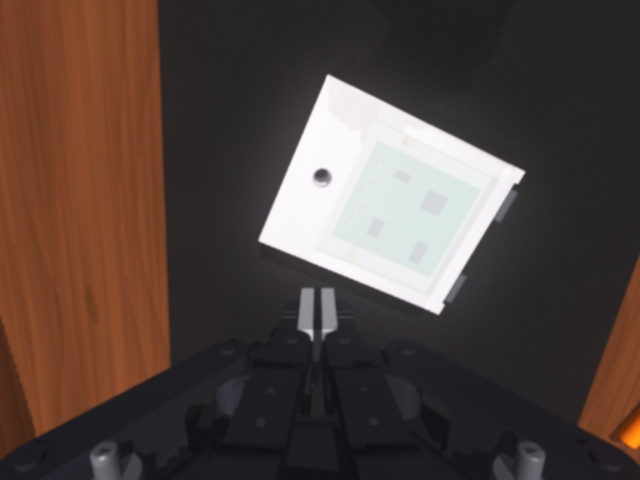

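View pics/w4_c.png

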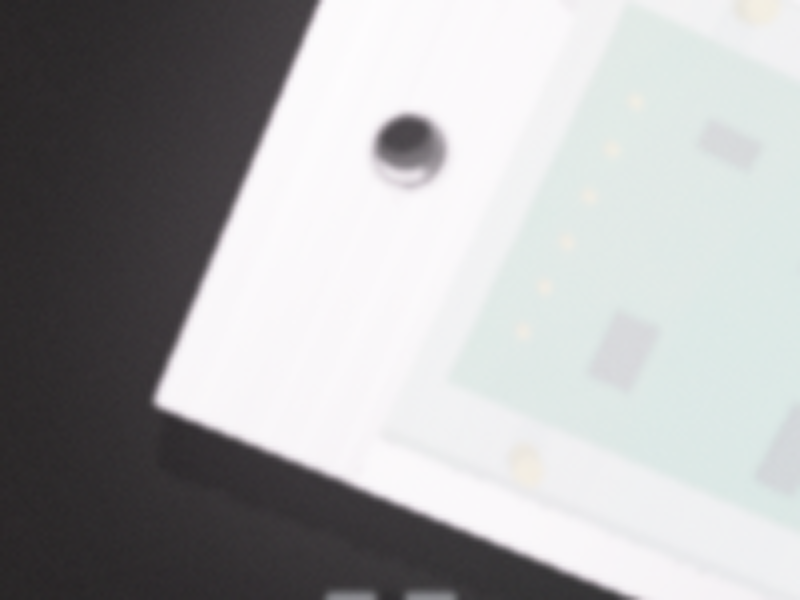

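```bash
python3 - <<'E'
from h import *
c=cal('w4')
for z in(.055,.060,.064):print(z,onz("wrist",(322.1,177.3),z,c))
# lid front corners for yaw (upper face, front edge z~.06)
a=onz("wrist",(328,75),.06,c);b=onz("wrist",(259,241),.06,c);d=a-b;print(np.linalg.norm(d),np.degrees(np.arctan2(-d[0],d[1])),(a+b)/2)
plan([.5605,.286-.05,.24],95,8)
E
```

```text
0.055 [ 0.46003615 -0.09584941  0.055     ]
0.06 [ 0.45987474 -0.09526674  0.06      ]
0.064 [ 0.45974561 -0.0948006   0.064     ]
0.15159072801540038 -19.02977399402395 [ 0.43255401 -0.0857372   0.06      ]
[np.float64(44.5), np.float64(16.9), np.float64(0.1)] [np.float64(0.04), np.float64(0.02), np.float64(-0.0)]
[np.float64(44.5), np.float64(16.9), np.float64(0.1)] [np.float64(0.04), np.float64(0.02), np.float64(-0.0)]
[np.float64(44.5), np.float64(16.9), np.float64(0.1)] [np.float64(0.04), np.float64(0.02), np.float64(-0.0)]
[np.float64(44.5), np.float64(16.9), np.float64(0.1)] [np.float64(0.04), np.float64(0.02), np.float64(-0.0)]
[np.float64(44.5), np.float64(16.9), np.float64(0.1)] [np.float64(0.04), np.float64(0.02), np.float64(-0.0)]
[np.float64(44.5), np.float64(16.9), np.float64(0.1)] [np.float64(0.04), np.float64(0.02), np.float64(-0.0)]
[np.float64(44.5), np.float64(16.9), np.float64(0.1)] [np.float64(0.04), np.float64(0.02), np.float64(-0.0)]
[np.float64(44.5), np.float64(16.9), np.float64(0.1)] [np.float64(0.04), np.float64(0.02), np.float64(-0.0)]
```

The lid is down and ajar, with its hole at (322,177). That casts to about (0.460,-0.095), in agreement with the top view. Next is the rack.

Call:
jog_arm:
  rows:
    - {"dx": 44.5,"dy": 17,"dz": 0,"rx": 0,"ry": 0,"rz": 0,"grip": 0.6}
    - {"dx": 44.5,"dy": 17,"dz": 0,"rx": 0,"ry": 0,"rz": 0,"grip": 0.6}
    - {"dx": 44.5,"dy": 17,"dz": 0,"rx": 0,"ry": 0,"rz": 0,"grip": 0.6}
    - {"dx": 44.5,"dy": 17,"dz": 0,"rx": 0,"ry": 0,"rz": 0,"grip": 0.6}
    - {"dx": 44.5,"dy": 17,"dz": 0,"rx": 0,"ry": 0,"rz": 0,"grip": 0.6}

```text
time_s: 7.15
tcp_pos: [0.5197, 0.1023, 0.2366]
tool_rot: [-179.9, 0.0, 95.1]
wrist_force: [-0.1, 0.0, 0.6]
finger_gap: 0.599
```

Call:
jog_arm:
  rows:
    - {"dx": 44.5,"dy": 17,"dz": 0,"rx": 0,"ry": 0,"rz": 0,"grip": 0.6}
    - {"dx": 44.5,"dy": 17,"dz": 0,"rx": 0,"ry": 0,"rz": 0,"grip": 0.6}
    - {"dx": 44.5,"dy": 17,"dz": 0,"rx": 0,"ry": 0,"rz": 0,"grip": 0.6}
    - {"dx": 0,"dy": 0,"dz": 0,"rx": 0,"ry": 0,"rz": 0,"grip": 0.6}
    - {"dx": 0,"dy": 0,"dz": 0,"rx": 0,"ry": 0,"rz": 0,"grip": 0.6}

```text
time_s: 7.65
tcp_pos: [0.5581, 0.2386, 0.2361]
tool_rot: [-179.9, 0.1, 95.3]
wrist_force: [-0.6, -0.4, -0.9]
finger_gap: 0.603
```

```bash
python3 -c "
from h import *
snap('wrist','w5',(220,120,420,270),4)"
```

```text
7.65 [0.55805818 0.23858089 0.23607891] [-1.79853394e+02  5.43798596e-02  9.52560772e+01] [-0.58859023 -0.43089447 -0.86469211]
```

View pics/w5.png

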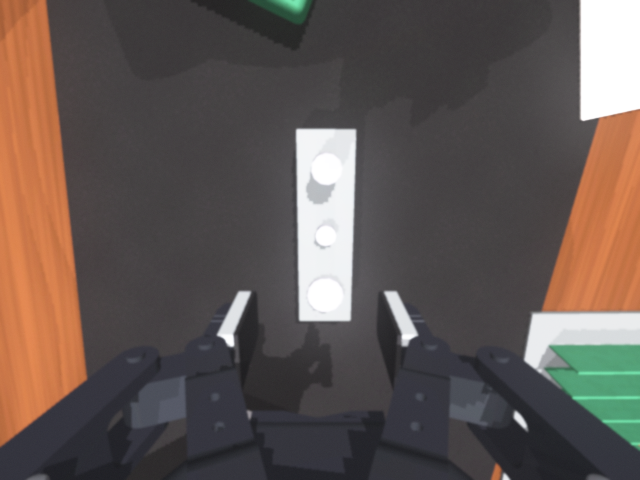

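View pics/w5_c.png

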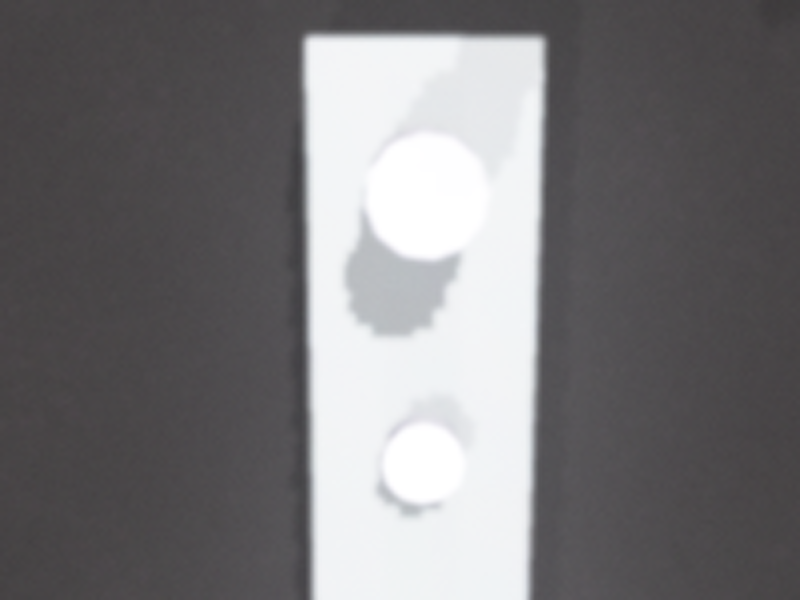

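```bash
python3 - <<'E'
from h import *
c=cal('w5')
k=onz("wrist",(220+(427-1.5)/4,120+(199-1.5)/4),.086,c);print(k)
p=onz("wrist",(220+(424-1.5)/4,120+(464-1.5)/4),.062,c);print(p,np.linalg.norm((k-p)[:2]))
q=onz("wrist",(325,295),.059,c);d=k-q;print(q,np.degrees(np.arctan2(-d[0],d[1])),np.linalg.norm(d[:2]))
plan([k[0],k[1],.15],95.1,5)
E
```

```text
[0.55993053 0.28548815 0.086     ]
[0.56563391 0.22603333 0.062     ] 0.05972775098993334
[0.570814   0.16770828 0.059     ] 5.279434501647184 0.11828164594563464
[np.float64(9.6), np.float64(1.3), np.float64(17.2)] [np.float64(-0.03), np.float64(0.01), np.float64(0.02)]
[np.float64(9.6), np.float64(1.3), np.float64(17.2)] [np.float64(-0.03), np.float64(0.01), np.float64(0.02)]
[np.float64(9.5), np.float64(1.3), np.float64(17.2)] [np.float64(-0.03), np.float64(0.01), np.float64(0.02)]
[np.float64(9.5), np.float64(1.3), np.float64(17.2)] [np.float64(-0.03), np.float64(0.01), np.float64(0.02)]
[np.float64(9.5), np.float64(1.3), np.float64(17.3)] [np.float64(-0.03), np.float64(0.01), np.float64(0.02)]
```

Call:
jog_arm:
  rows:
    - {"dx": 9.5,"dy": 1.3,"dz": 17,"rx": 0,"ry": 0,"rz": 0,"grip": 0.6}
    - {"dx": 9.5,"dy": 1.3,"dz": 17,"rx": 0,"ry": 0,"rz": 0,"grip": 0.6}
    - {"dx": 9.5,"dy": 1.3,"dz": 17,"rx": 0,"ry": 0,"rz": 0,"grip": 0.6}
    - {"dx": 9.5,"dy": 1.3,"dz": 17,"rx": 0,"ry": 0,"rz": 0,"grip": 0.6}
    - {"dx": 9.5,"dy": 1.3,"dz": 17,"rx": 0,"ry": 0,"rz": 0,"grip": 0.6}

```text
time_s: 8.2
tcp_pos: [0.5611, 0.2858, 0.1507]
tool_rot: [-179.9, 0.0, 95.1]
wrist_force: [-0.3, -0.4, 0.5]
finger_gap: 0.598
```

Call:
jog_arm:
  rows:
    - {"dx": 0,"dy": 0,"dz": 0,"rx": 0,"ry": 0,"rz": 0,"grip": 0.6}
    - {"dx": 0,"dy": 0,"dz": 0,"rx": 0,"ry": 0,"rz": 0,"grip": 0.6}

```text
time_s: 8.4
tcp_pos: [0.5611, 0.2854, 0.152]
tool_rot: [-179.9, 0.0, 95.1]
wrist_force: [-0.1, -0.5, -0.9]
finger_gap: 0.603
```

Next I'll descend 86 mm to TCP z of about 0.066, nudging x by −1 mm.

Call:
jog_arm:
  rows:
    - {"dx": 0.3,"dy": -1.1,"dz": 25,"rx": 0,"ry": 0,"rz": 0,"grip": 0.6}
    - {"dx": 0,"dy": 0,"dz": 25,"rx": 0,"ry": 0,"rz": 0,"grip": 0.6}
    - {"dx": 0,"dy": 0,"dz": 20,"rx": 0,"ry": 0,"rz": 0,"grip": 0.6}
    - {"dx": 0,"dy": 0,"dz": 10,"rx": 0,"ry": 0,"rz": 0,"grip": 0.6}
    - {"dx": 0,"dy": 0,"dz": 5.5,"rx": 0,"ry": 0,"rz": 0,"grip": 0.6}

```text
time_s: 8.9
tcp_pos: [0.5605, 0.2853, 0.0671]
tool_rot: [180.0, 0.0, 95.1]
wrist_force: [-0.7, -0.3, 0.2]
finger_gap: 0.6
```

```bash
python3 -c "
from h import *
snap('wrist','w6')
snap('scene','s6',(340,230,460,340),5)"
```

```text
8.9 [0.56050868 0.28527173 0.06713289] [1.79994767e+02 4.25116253e-04 9.50805904e+01] [-0.68441557 -0.32777525  0.16946714]
8.95 [0.56036296 0.28524851 0.06676397] [-1.79986287e+02  6.38140178e-03  9.50833267e+01] [ 0.24975909 -0.38232442 -0.90170813]
```

View pics/w6.png

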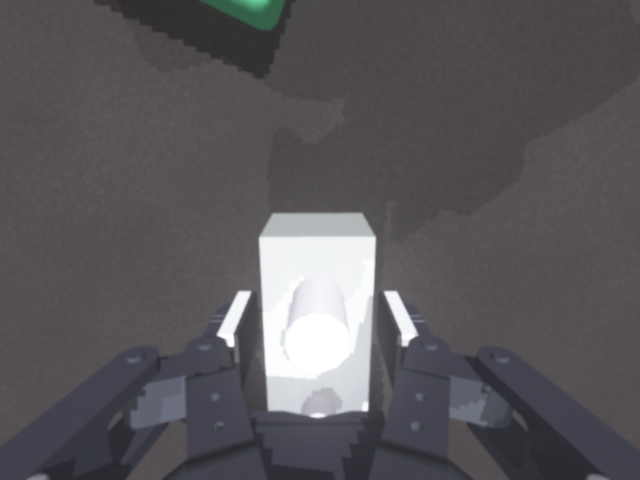

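View pics/s6_c.png

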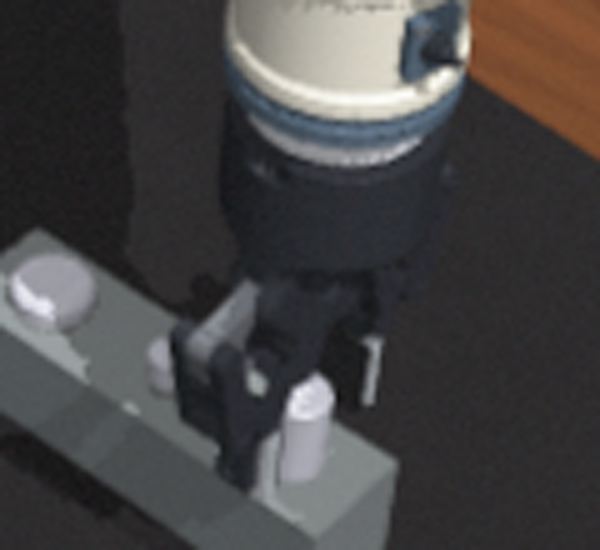

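The pads straddle the knob, whose top is centred at (318,341). I'll close on it.

```bash
python3 -c "
from h import *
print(onz('wrist',(318.5,341.5),.086,cal('w6')))"
```

```text
[0.56033192 0.28761447 0.086     ]
```

Call:
jog_arm:
  rows:
    - {"dx": 0,"dy": 0,"dz": 0,"rx": 0,"ry": 0,"rz": 0,"grip": 0}
    - {"dx": 0,"dy": 0,"dz": 0,"rx": 0,"ry": 0,"rz": 0,"grip": 0}
    - {"dx": 0,"dy": 0,"dz": 0,"rx": 0,"ry": 0,"rz": 0,"grip": 0}
    - {"dx": 0,"dy": 0,"dz": 0,"rx": 0,"ry": 0,"rz": 0,"grip": 0}
    - {"dx": 0,"dy": 0,"dz": 0,"rx": 0,"ry": 0,"rz": 0,"grip": 0}

```text
time_s: 9.5
tcp_pos: [0.561, 0.2858, 0.0686]
tool_rot: [179.9, -0.0, 95.1]
wrist_force: [-1.1, -1.1, 6.7]
finger_gap: 0.25
```

Call:
jog_arm:
  rows:
    - {"dx": 0,"dy": 0,"dz": -4,"rx": 0,"ry": 0,"rz": 0,"grip": 0}
    - {"dx": 0,"dy": 0,"dz": -8,"rx": 0,"ry": 0,"rz": 0,"grip": 0}
    - {"dx": 0,"dy": 0,"dz": -15,"rx": 0,"ry": 0,"rz": 0,"grip": 0}
    - {"dx": 0,"dy": 0,"dz": -25,"rx": 0,"ry": 0,"rz": 0,"grip": 0}
    - {"dx": 0,"dy": 0,"dz": -30,"rx": 0,"ry": 0,"rz": 0,"grip": 0}

```text
time_s: 10.0
tcp_pos: [0.5597, 0.2852, 0.1502]
tool_rot: [-179.9, 0.0, 95.1]
wrist_force: [1.1, 0.6, -1.2]
finger_gap: 0.255
```

```bash
python3 -c "
from h import *
snap('wrist','w7',(220,240,420,390),4)
snap('scene','s7',(340,170,460,340),3)
print(read_state()['finger_gap'])
plan([.4599,-.0955,.16],95.1,9)"
```

```text
10.0 [0.55969423 0.28520265 0.15022081] [-1.79913873e+02  3.02978011e-02  9.50987810e+01] [ 1.12309698  0.57247967 -1.24734739]
10.05 [0.56258091 0.2866261  0.15603173] [ 1.79638522e+02 -1.36667797e-01  9.51041809e+01] [1.27912909 1.42319785 2.23214792]
0.25326309085951776
[np.float64(-41.3), np.float64(-15.2), np.float64(-0.8)] [np.float64(0.05), np.float64(-0.02), np.float64(0.0)]
[np.float64(-41.3), np.float64(-15.2), np.float64(-0.8)] [np.float64(0.05), np.float64(-0.02), np.float64(0.0)]
[np.float64(-41.3), np.float64(-15.2), np.float64(-0.8)] [np.float64(0.05), np.float64(-0.02), np.float64(0.0)]
[np.float64(-41.3), np.float64(-15.2), np.float64(-0.8)] [np.float64(0.05), np.float64(-0.02), np.float64(0.0)]
[np.float64(-41.3), np.float64(-15.2), np.float64(-0.7)] [np.float64(0.05), np.float64(-0.02), np.float64(0.0)]
[np.float64(-41.3), np.float64(-15.2), np.float64(-0.7)] [np.float64(0.05), np.float64(-0.02), np.float64(0.0)]
[np.float64(-41.3), np.float64(-15.2), np.float64(-0.7)] [np.float64(0.05), np.float64(-0.02), np.float64(0.0)]
[np.float64(-41.3), np.float64(-15.2), np.float64(-0.7)] [np.float64(0.05), np.float64(-0.02), np.float64(0.0)]
[np.float64(-41.3), np.float64(-15.2), np.float64(-0.6)] [np.float64(0.05), np.float64(-0.02), np.float64(0.0)]
```

View pics/w7.png

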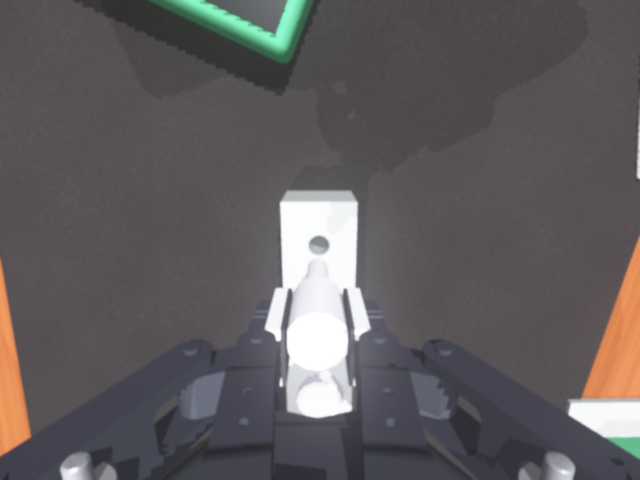

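View pics/s7_c.png

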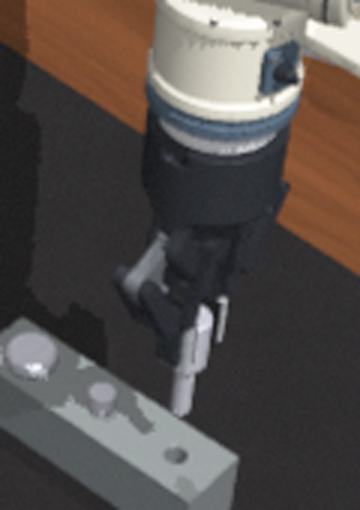

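Call:
jog_arm:
  rows:
    - {"dx": -20,"dy": -7,"dz": -15,"rx": 0,"ry": 0,"rz": 0,"grip": 0}
    - {"dx": -41,"dy": -15,"dz": -10,"rx": 0,"ry": 0,"rz": 0,"grip": 0}
    - {"dx": -41,"dy": -15,"dz": 0,"rx": 0,"ry": 0,"rz": 0,"grip": 0}
    - {"dx": -41,"dy": -15,"dz": 0,"rx": 0,"ry": 0,"rz": 0,"grip": 0}
    - {"dx": -41,"dy": -15,"dz": 0,"rx": 0,"ry": 0,"rz": 0,"grip": 0}

```text
time_s: 10.6
tcp_pos: [0.509, 0.0948, 0.1745]
tool_rot: [180.0, 0.0, 95.1]
wrist_force: [0.2, -0.7, -1.6]
finger_gap: 0.256
```

Call:
jog_arm:
  rows:
    - {"dx": -41,"dy": -15,"dz": 0,"rx": 0,"ry": 0,"rz": 0,"grip": 0}
    - {"dx": -41,"dy": -15,"dz": 0,"rx": 0,"ry": 0,"rz": 0,"grip": 0}
    - {"dx": -41,"dy": -15,"dz": 0,"rx": 0,"ry": 0,"rz": 0,"grip": 0}
    - {"dx": -41,"dy": -15,"dz": 0,"rx": 0,"ry": 0,"rz": 0,"grip": 0}
    - {"dx": -20,"dy": -7,"dz": 0,"rx": 0,"ry": 0,"rz": 0,"grip": 0}

```text
time_s: 11.1
tcp_pos: [0.4581, -0.0954, 0.1745]
tool_rot: [-180.0, 0.0, 95.0]
wrist_force: [-0.4, 0.6, -1.6]
finger_gap: 0.253
```

Call:
jog_arm:
  rows:
    - {"dx": 0,"dy": 0,"dz": 0,"rx": 0,"ry": 0,"rz": 0,"grip": 0}
    - {"dx": 0,"dy": 0,"dz": 0,"rx": 0,"ry": 0,"rz": 0,"grip": 0}
    - {"dx": 0,"dy": 0,"dz": 0,"rx": 0,"ry": 0,"rz": 0,"grip": 0}

```text
time_s: 11.4
tcp_pos: [0.4597, -0.0922, 0.1743]
tool_rot: [180.0, -0.0, 95.1]
wrist_force: [0.3, 0.2, -1.1]
finger_gap: 0.255
```

```bash
python3 -c "
from h import *
snap('wrist','w8',(240,190,400,310),5)
"
```

```text
11.4 [ 0.45968582 -0.09223438  0.17430565] [ 1.79993823e+02 -1.01568432e-02  9.51368249e+01] [ 0.26759909  0.20673531 -1.07995204]
```

View pics/w8.png

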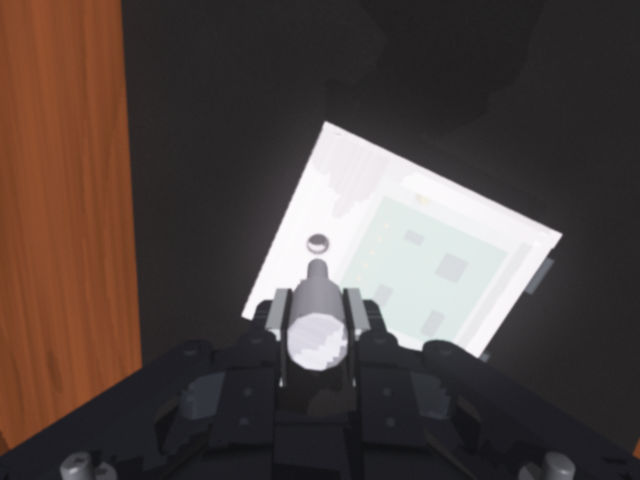

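View pics/w8_c.png

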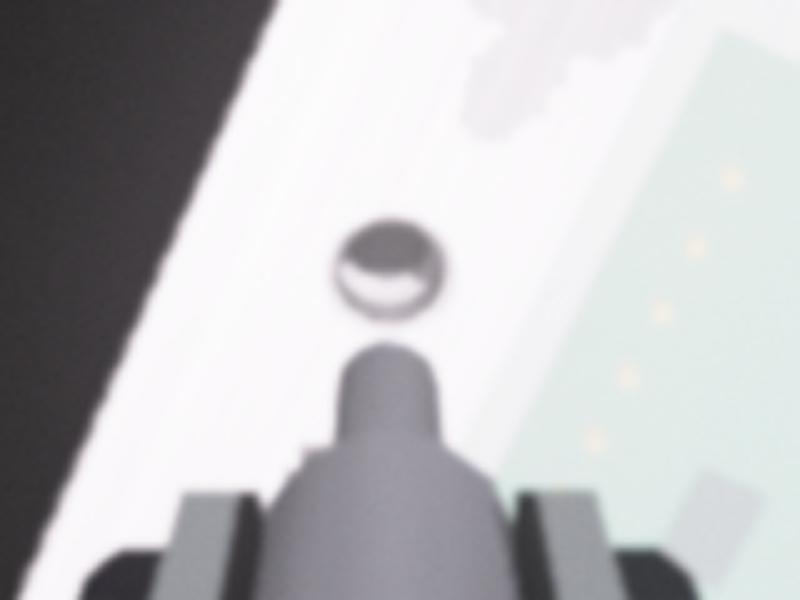

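```bash
python3 - <<'E'
from h import *
c=cal('w8');f=lambda x,y:(240+(x-2)/5,190+(y-2)/5)
for z in(.056,.060,.064):print(z,onz("wrist",f(389,270),z,c))
tip=np.array([c["tcp"][0],c["tcp"][1],c["tcp"][2]-.0636])
# project end circle r=6 (and 5) at tip
for r in (5,6):
  for off in((0,0),(0,1),(1,0),(-1,0)):
    P=tip+np.array([off[0],off[1],0])*r/1000
    q=c["R"]@P+c["t"];u=c["fx"]*q[0]/q[2]+c["cx"];v=c["fy"]*q[1]/q[2]+c["cy"]
    print(r,off,(u-240)*5+2,(v-190)*5+2)
E
```

```text
0.056 [ 0.45963159 -0.09556126  0.056     ]
0.06 [ 0.45952307 -0.09434431  0.06      ]
0.064 [ 0.45941456 -0.09312737  0.064     ]
5 (0, 0) 392.0307978026504 381.26366171437706
5 (0, 1) 395.9350440349435 340.3967703937367
5 (1, 0) 435.238448541305 384.88408056736046
5 (-1, 0) 348.77166674301276 377.6389292659668
6 (0, 0) 392.0307978026504 381.26366171437706
6 (0, 1) 396.72238129851064 332.1554801501163
6 (1, 0) 443.87380913639146 385.6076473840305
6 (-1, 0) 340.1136547951314 376.9134644663397
```

Call:
jog_arm:
  rows:
    - {"dx": -2.8,"dy": 0,"dz": 12,"rx": 0,"ry": 0,"rz": 0,"grip": 0}
    - {"dx": 0,"dy": 0,"dz": 14,"rx": 0,"ry": 0,"rz": 0,"grip": 0}
    - {"dx": 0,"dy": 0,"dz": 10,"rx": 0,"ry": 0,"rz": 0,"grip": 0}
    - {"dx": 0,"dy": 0,"dz": 5,"rx": 0,"ry": 0,"rz": 0,"grip": 0}
    - {"dx": 0,"dy": 0,"dz": 1,"rx": 0,"ry": 0,"rz": 0,"grip": 0}

```text
time_s: 11.95
tcp_pos: [0.4593, -0.0954, 0.1313]
tool_rot: [-179.9, -0.0, 95.1]
wrist_force: [-0.2, 0.3, -1.0]
finger_gap: 0.254
```

Call:
jog_arm:
  rows:
    - {"dx": 0,"dy": 0,"dz": 0,"rx": 0,"ry": 0,"rz": 0,"grip": 0}
    - {"dx": 0,"dy": 0,"dz": 0,"rx": 0,"ry": 0,"rz": 0,"grip": 0}

```text
time_s: 12.15
tcp_pos: [0.4601, -0.0958, 0.1325]
tool_rot: [180.0, 0.0, 95.1]
wrist_force: [-0.1, -0.2, 0.1]
finger_gap: 0.254
```

```bash
python3 -c "
from h import *
snap('wrist','w9',(240,190,400,310),5)
snap('scene','s9',(250,140,370,230),6)
"
```

```text
12.15 [ 0.4600967  -0.09583045  0.13253062] [1.79962472e+02 1.29799198e-02 9.51038936e+01] [-0.10681441 -0.22050252  0.05828245]
12.2 [ 0.46012585 -0.09585018  0.1326239 ] [1.79953056e+02 1.65566982e-02 9.51033379e+01] [-0.47862452 -0.55989039 -0.95980416]
```

View pics/w9_c.png

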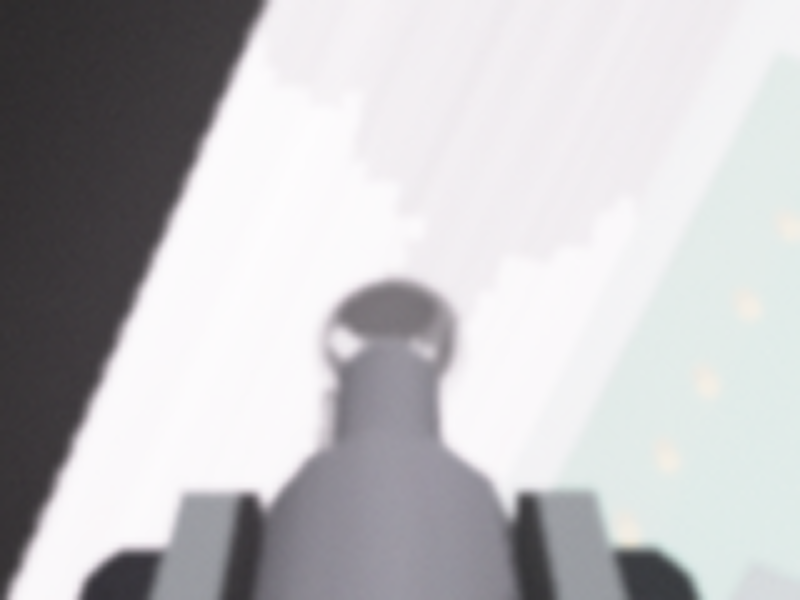

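View pics/s9_c.png

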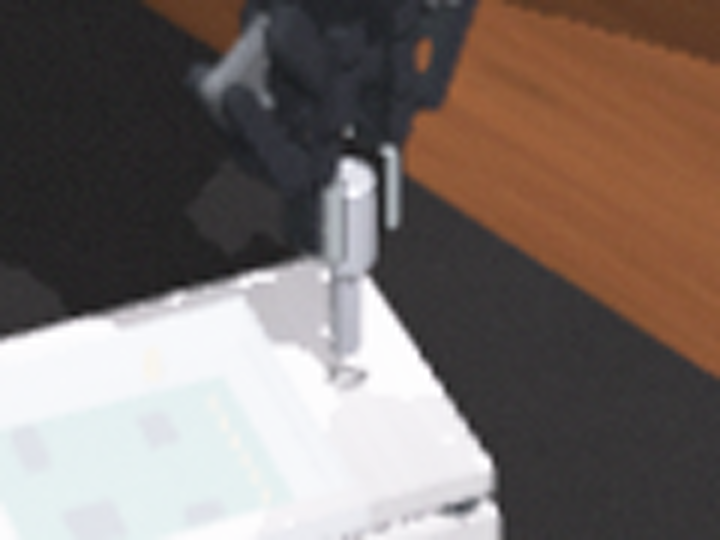

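```bash
python3 - <<'E'
from h import *
c=cal('w9');f=lambda x,y:(240+(x-2)/5,190+(y-2)/5)
for z in(.056,.060,.064):print(z,"top edge y-8mm(or 8.5 w chamfer):",onz("wrist",f(392,279),z,c)-[0,.0082,0],"w",onz("wrist",f(459,335),z,c)[0]-onz("wrist",f(325,335),z,c)[0])
C=onz("wrist",f(392,342),.06,c);print(C)
tip=np.array([c["tcp"][0],c["tcp"][1],c["tcp"][2]-.0636])
for r in (0,5,6):
    P=tip+[0,r/1000,0];q=c["R"]@P+c["t"];print(r,(c["fx"]*q[0]/q[2]+c["cx"]-240)*5+2,(c["fy"]*q[1]/q[2]+c["cy"]-190)*5+2)
E
```

```text
0.056 top edge y-8mm(or 8.5 w chamfer): [ 0.45940406 -0.09576417  0.056     ] w 0.01627126183869465
0.06 top edge y-8mm(or 8.5 w chamfer): [ 0.45928508 -0.09452443  0.06      ] w 0.015957223354609418
0.064 top edge y-8mm(or 8.5 w chamfer): [ 0.45916611 -0.09328469  0.064     ] w 0.01564318487052424
[ 0.45998575 -0.09419018  0.06      ]
0 391.86085225330555 381.13590382844006
5 395.7379149620426 340.27076317352606
6 396.5197780822633 332.02974444852356
```

Call:
jog_arm:
  rows:
    - {"dx": 0.2,"dy": -0.3,"dz": 3,"rx": 0,"ry": 0,"rz": 0,"grip": 0}
    - {"dx": 0,"dy": 0,"dz": 3,"rx": 0,"ry": 0,"rz": 0,"grip": 0}
    - {"dx": 0,"dy": 0,"dz": 3,"rx": 0,"ry": 0,"rz": 0,"grip": 0}
    - {"dx": 0,"dy": 0,"dz": 3,"rx": 0,"ry": 0,"rz": 0,"grip": 0}
    - {"dx": 0,"dy": 0,"dz": 3,"rx": 0,"ry": 0,"rz": 0,"grip": 0}

```text
time_s: 12.75
tcp_pos: [0.4594, -0.0956, 0.1169]
tool_rot: [-180.0, -0.0, 95.1]
wrist_force: [0.2, 0.8, -0.3]
finger_gap: 0.252
```

Call:
jog_arm:
  rows:
    - {"dx": 0,"dy": 0,"dz": 2,"rx": 0,"ry": 0,"rz": 0,"grip": 0}
    - {"dx": 0,"dy": 0,"dz": 2,"rx": 0,"ry": 0,"rz": 0,"grip": 0}
    - {"dx": 0,"dy": 0,"dz": 2,"rx": 0,"ry": 0,"rz": 0,"grip": 0}
    - {"dx": 0,"dy": 0,"dz": 2,"rx": 0,"ry": 0,"rz": 0,"grip": 0}

```text
time_s: 13.15
tcp_pos: [0.4595, -0.0956, 0.1091]
tool_rot: [180.0, 0.0, 95.1]
wrist_force: [-0.6, -0.1, -1.3]
finger_gap: 0.253
```

```bash
python3 -c "
from h import *
snap('wrist','w10',(240,190,400,310),5)
snap('scene','s10',(250,140,370,230),6)
"
```

```text
13.15 [ 0.45947977 -0.09562159  0.10907312] [1.79998466e+02 9.67849690e-04 9.51000767e+01] [-0.5540813  -0.09466543 -1.3472272 ]
13.2 [ 0.45929777 -0.09556024  0.10884185] [-1.79978928e+02 -7.42354453e-03  9.51003355e+01] [-0.50803194 -0.16707018 -0.75579138]
```

View pics/w10_c.png

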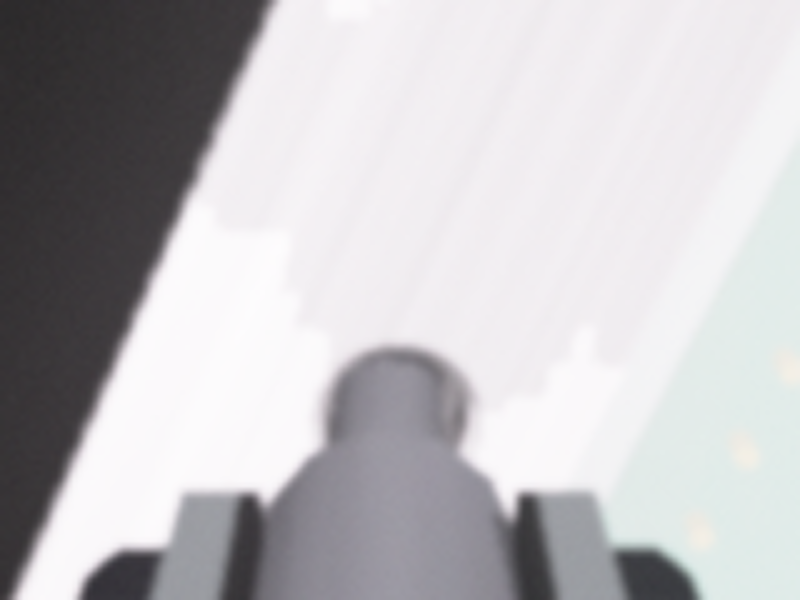

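View pics/s10_c.png

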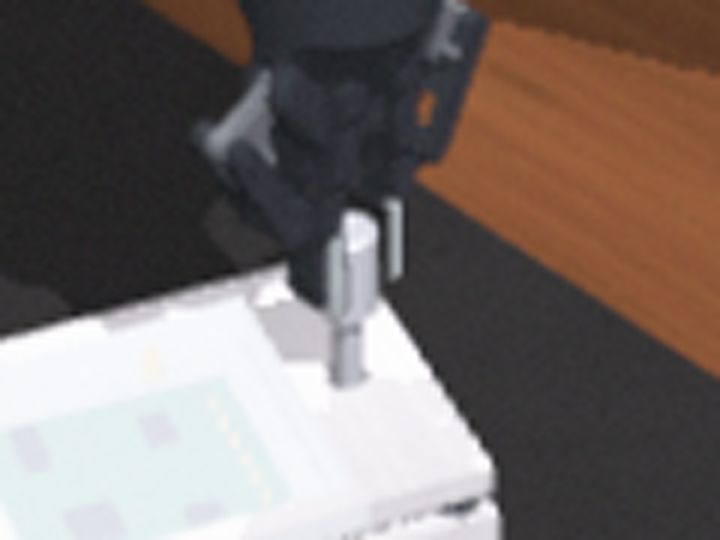

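Call:
jog_arm:
  rows:
    - {"dx": 0,"dy": 0.6,"dz": 1.5,"rx": 0,"ry": 0,"rz": 0,"grip": 0}
    - {"dx": 0,"dy": 0,"dz": 1.5,"rx": 0,"ry": 0,"rz": 0,"grip": 0}
    - {"dx": 0,"dy": 0,"dz": 1.5,"rx": 0,"ry": 0,"rz": 0,"grip": 0}
    - {"dx": 0,"dy": 0,"dz": 1.5,"rx": 0,"ry": 0,"rz": 0,"grip": 0}

```text
time_s: 13.65
tcp_pos: [0.4601, -0.0955, 0.1031]
tool_rot: [180.0, -0.0, 95.1]
wrist_force: [0.1, 0.3, -0.2]
finger_gap: 0.254
```

Call:
jog_arm:
  rows:
    - {"dx": 0,"dy": 0,"dz": 1.5,"rx": 0,"ry": 0,"rz": 0,"grip": 0}
    - {"dx": 0,"dy": 0,"dz": 1.5,"rx": 0,"ry": 0,"rz": 0,"grip": 0}

```text
time_s: 13.85
tcp_pos: [0.46, -0.0955, 0.1001]
tool_rot: [-180.0, 0.0, 95.1]
wrist_force: [-1.1, 0.5, -1.9]
finger_gap: 0.253
```

Call:
jog_arm:
  rows:
    - {"dx": 0,"dy": 0,"dz": 2,"rx": 0,"ry": 0,"rz": 0,"grip": 0}
    - {"dx": 0,"dy": 0,"dz": 2,"rx": 0,"ry": 0,"rz": 0,"grip": 0}
    - {"dx": 0,"dy": 0,"dz": 2,"rx": 0,"ry": 0,"rz": 0,"grip": 0}
    - {"dx": 0,"dy": 0,"dz": 2,"rx": 0,"ry": 0,"rz": 0,"grip": 0}
    - {"dx": 0,"dy": 0,"dz": 2,"rx": 0,"ry": 0,"rz": 0,"grip": 0}

```text
time_s: 14.35
tcp_pos: [0.46, -0.0956, 0.09]
tool_rot: [-180.0, -0.0, 95.1]
wrist_force: [0.0, -0.1, 0.1]
finger_gap: 0.255
```

Call:
jog_arm:
  rows:
    - {"dx": 0,"dy": 0,"dz": 2,"rx": 0,"ry": 0,"rz": 0,"grip": 0}
    - {"dx": 0,"dy": 0,"dz": 2,"rx": 0,"ry": 0,"rz": 0,"grip": 0}
    - {"dx": 0,"dy": 0,"dz": 2,"rx": 0,"ry": 0,"rz": 0,"grip": 0}
    - {"dx": 0,"dy": 0,"dz": 2,"rx": 0,"ry": 0,"rz": 0,"grip": 0}

```text
time_s: 14.75
tcp_pos: [0.4601, -0.0956, 0.0821]
tool_rot: [180.0, -0.0, 95.1]
wrist_force: [-0.6, 0.0, -0.5]
finger_gap: 0.253
```

Call:
jog_arm:
  rows:
    - {"dx": 0,"dy": 0,"dz": 1.5,"rx": 0,"ry": 0,"rz": 0,"grip": 0}
    - {"dx": 0,"dy": 0,"dz": 1.5,"rx": 0,"ry": 0,"rz": 0,"grip": 0}
    - {"dx": 0,"dy": 0,"dz": 1.5,"rx": 0,"ry": 0,"rz": 0,"grip": 0}
    - {"dx": 0,"dy": 0,"dz": 1.5,"rx": 0,"ry": 0,"rz": 0,"grip": 0}

```text
time_s: 15.15
tcp_pos: [0.46, -0.0956, 0.0762]
tool_rot: [-180.0, -0.0, 95.1]
wrist_force: [-1.1, -0.6, 3.1]
finger_gap: 0.252
```

Call:
jog_arm:
  rows:
    - {"dx": 0,"dy": 0,"dz": 1,"rx": 0,"ry": 0,"rz": 0,"grip": 0}
    - {"dx": 0,"dy": 0,"dz": 1,"rx": 0,"ry": 0,"rz": 0,"grip": 0}
    - {"dx": 0,"dy": 0,"dz": 1,"rx": 0,"ry": 0,"rz": 0,"grip": 0}
    - {"dx": 0,"dy": 0,"dz": 1,"rx": 0,"ry": 0,"rz": 0,"grip": 0}

```text
time_s: 15.55
tcp_pos: [0.4597, -0.0955, 0.0723]
tool_rot: [-180.0, -0.0, 95.1]
wrist_force: [-2.6, -0.1, 6.6]
finger_gap: 0.251
```

Call:
jog_arm:
  rows:
    - {"dx": 0,"dy": 0,"dz": 0.5,"rx": 0,"ry": 0,"rz": 0,"grip": 0}
    - {"dx": 0,"dy": 0,"dz": 0.5,"rx": 0,"ry": 0,"rz": 0,"grip": 0}
    - {"dx": 0,"dy": 0,"dz": 0.5,"rx": 0,"ry": 0,"rz": 0,"grip": 0}

```text
time_s: 15.85
tcp_pos: [0.4596, -0.0954, 0.0709]
tool_rot: [-180.0, -0.0, 95.1]
wrist_force: [-4.1, 1.5, 8.1]
finger_gap: 0.256
```

Call:
jog_arm:
  rows:
    - {"dx": 0,"dy": 0,"dz": 0.7,"rx": 0,"ry": 0,"rz": 0,"grip": 0}
    - {"dx": 0,"dy": 0,"dz": 0.7,"rx": 0,"ry": 0,"rz": 0,"grip": 0}

```text
time_s: 16.05
tcp_pos: [0.4596, -0.0954, 0.0701]
tool_rot: [-180.0, -0.0, 95.1]
wrist_force: [-6.0, 2.0, 27.1]
finger_gap: 0.254
```

Call:
jog_arm:
  rows:
    - {"dx": 0,"dy": 0,"dz": 0.7,"rx": 0,"ry": 0,"rz": 0,"grip": 0}
    - {"dx": 0,"dy": 0,"dz": 0,"rx": 0,"ry": 0,"rz": 0,"grip": 0}

```text
time_s: 16.25
tcp_pos: [0.4596, -0.0954, 0.0701]
tool_rot: [-180.0, -0.0, 95.1]
wrist_force: [-8.7, 2.2, 27.9]
finger_gap: 0.25
```

```bash
python3 -c "
from h import *
snap('scene','s11',(215,130,365,240),5)
snap('wrist','w11')
print(read_state()['wrist_force'])
"
```

```text
16.25 [ 0.45964882 -0.09541411  0.07007232] [-1.79966272e+02 -1.33060228e-02  9.51017391e+01] [-8.67503243  2.15269817 27.85796216]
16.3 [ 0.45967174 -0.09541811  0.07008816] [-1.79973154e+02 -1.12547684e-02  9.51020672e+01] [-8.94580871  2.50553147 27.23917753]
[-8.47640862  1.93840743 27.59410238]
```

View pics/s11_c.png

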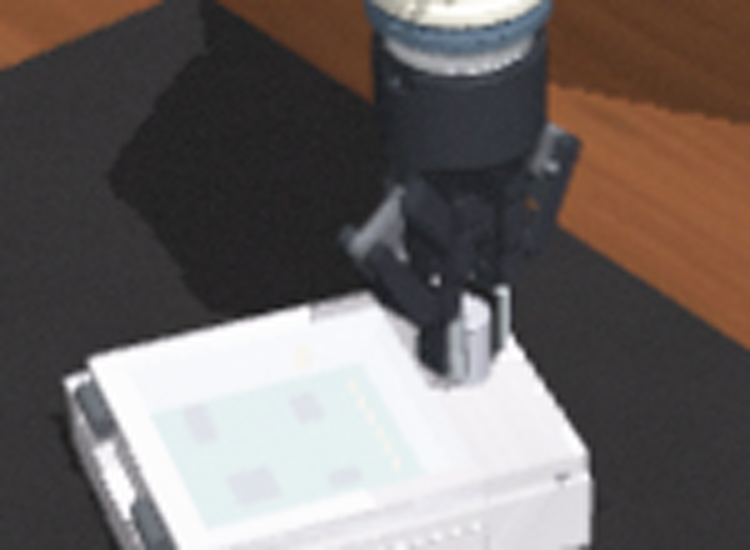

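View pics/w11.png

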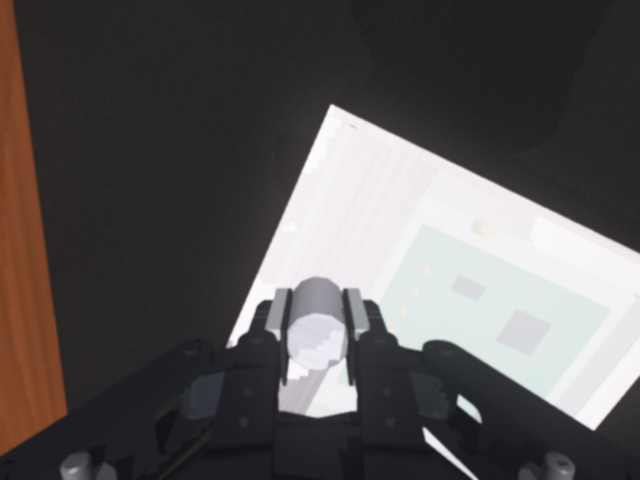

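The lid lies flush on the base. The knob is seated on the lid and held between the pads at (318,335), with a steady 28 N push. Handing in.

```bash
python3 -c "
from bench import *
s=read_state();print(s['time_s'],s['tcp_pos'],s['wrist_force'],s['finger_gap'])
print(close_job())"
```

```text
16.35 [ 0.45966524 -0.09543252  0.07008236] [-8.47640862  1.93840743 27.59410238] 0.25630914874340177
the job is handed in; nothing more can be done
None
```

I folded the lid down slowly along its arc, with at most about 5 N on it at the checks. I then took the knobbed pin from the rack, put it through the lid into the base hole, and pressed it home. I handed the job in at 16.35 s, still gripping the knob and pressing down.

**Last checks:**
- **Push:** it was steady at about 28 N downward, and the force rose sharply from 8 N to 27 N when it met the rigid stop.
- **Pin height:** the tool height puts the knob's underside at about 51.5 mm, against the expected 52 mm.
- **Lid:** the pictures show it flush on the base with the knob seated on it.
- **Other items:** the two other pins and the meter were never touched, but I did not check them or the spool in a last picture.

**What disagreed:** about 9 N of sideways force remained on the wrist. Before insertion, the camera and arm estimates of the hole's position differed by up to about 1 mm. I corrected 0.6 mm of that, and the pin then went in without resistance.

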